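# Open the yellow-capped canister over its drip tray

### The job

First slide the blue drip tray straight up against the front of the steel stand so that it sits flush along it with no gap. Then take the yellow cap off its canister: nobody knows which way its quarter-turn thread goes, so try it one way and, if it is stuck, the other, and lift it off only once it has turned free. Finish still holding the yellow cap level in the gripper in the air over the drip tray, touching nothing else, with the tray still flush; leave the grey cap and the things standing around alone.

Things in the scene. Friction and masses are not known exactly. Their poses are not given: they have to be found in the camera images.
- stand: Fixed steel stand on the table: block 110 (x) x 250 (y) x 30 mm high, an 8 mm thick lip up to 60 mm above the table along its far (+x) edge, two clamped white canisters on it. Origin at the centre of its underside; own x points away from the robot, turned up to 0.25 rad; the flat front face is 55 mm from the origin on the -x side.
- neck_left (a point): Top of the neck of the stand's +y canister (62 mm to +y of the stand's origin), 155 mm above the table: a cap's seat. Canister 84 mm wide, straight up to 124 mm above the table, then a cone narrowing by 138 mm to a 47 mm wide neck.
- neck_right (a point): The same on the -y canister. A spigot 15 mm high, hidden in the cap, rises from each neck.
- cap_yellow: Round ribbed yellow cap, 52 mm diameter, 24 mm high, 50 g, loose, hollow from below. Origin at the centre of its lower rim, z up, 155 mm above the table when seated on either neck (which one varies). At the start its own x axis is within 0.05 rad of the stand's. About 1 mm of play up and down, 2 mm sideways.
- cap_top (a point): Centre of the yellow cap's top. Its quarter-turn thread may be of either hand and this cannot be seen: it turns freely one way without climbing, lifts straight off once turned 60 to 85 degrees from the start, and meets a stop at about 88. The other way it is stuck after 5 to 10 degrees, and the grip then slips round it.
- cap_grey: The same cap in grey on the other canister: leave it alone.
- tray: Loose blue open drip tray, 80 (x) x 200 (y) x 25 mm high, walls and floor 5 mm, about 0.4 kg. Origin under its centre. Starts 25 to 45 mm in front of the stand (robot's side), turned up to 0.1 rad from it and up to 12 mm to the side. Its far (+x) long face is to meet the stand's front; pushed at the middle of its near face with 10 to 15 N it squares up there.
- tray_left (a point): +y end of the tray's far (+x) face, 12.5 mm up.
- tray_right (a point): -y end of the tray's far (+x) face, 12.5 mm up.
- carton: Bystander: white and green carton 70 x 50 x 120 mm high, loose, beside the stand. Origin under its centre.
- jar: Bystander: small white jar with green lid, 56 mm wide, 50 mm high, loose. Origin under its centre.
- bottle: Bystander: clear bottle with red cap, 54 mm wide, 140 mm high, loose, beside the stand. Origin under its centre.
Mind the look-alikes: they are no part of the job. Of the things like the tray, leave any that is orange, pink or turquoise; of the rest the larger one is meant.

How it is judged (in metres and radians):
On the way, in this order (a step that is already met when the one before it is completed fails the run):
1. the tray sits flush along the stand's front (gap under 5 mm at both ends, sideways within 40 mm) while the yellow cap is still on and not turned free (x of each of tray_left, tray_right in the frame of stand above -0.06 m and y of tray in the frame of stand between -0.04 and 0.04 m and angle between the x axis of cap_yellow and the x axis of stand, either way round below 0.6 rad), for 0.2 s.
2. the yellow cap, still down on its neck, has been turned free (by more than 45 degrees) (angle between the x axis of cap_yellow and the x axis of stand, either way round above 0.785 rad and z of cap_yellow in the frame of stand between 0.15 and 0.16 m and x of cap_yellow in the frame of stand between -0.008 and 0.008 m).
At the end, for the whole second after the job is handed in: Fingers hold the yellow cap still, 60 mm or more above the table, within 20 degrees of level, centre over the tray, touching neither stand nor tray; tray flat, within 5 mm of the stand's front at both ends, 40 mm sideways; grey cap moved under 8 mm, carton, jar, bottle under 20 mm (height (world z) of cap_yellow above 0.06 m and x of cap_yellow in the frame of tray between -0.04 and 0.04 m and y of cap_yellow in the frame of tray between -0.1 and 0.1 m and angle between cap_yellow's own z axis and vertical below 0.35 rad and linear speed of cap_yellow below 0.03 m/s and contact force between the fingers and cap_yellow above 1 N and contact force between cap_yellow and stand below 0.1 N and contact force between cap_yellow and tray below 0.1 N and x of each of tray_left, tray_right in the frame of stand above -0.06 m and y of tray in the frame of stand between -0.04 and 0.04 m and height (world z) of tray below 0.005 m and angle between tray's own z axis and vertical below 0.08 rad and linear speed of tray below 0.02 m/s and distance of cap_grey from where it was at the start of the episode below 0.008 m and distance of each of carton, jar, bottle from where it was at the start of the episode below 0.02 m); the arm keeps its last pose, push and grip.
It fails at once if the grey cap is taken off or shifted (distance of cap_grey from where it was at the start of the episode above 0.012 m).
It fails at once if a bystander is knocked over or pushed away (distance of any of carton, jar, bottle from where it was at the start of the episode above 0.025 m).
It also fails if it takes over 54 s, if anything falls off the work surface, if the arm or the gripper's body presses on something with over 40 N, if the wrist force passes 120 N, or if a joint passes its speed limit or range.

### The arm

A 6-joint arm with a two-finger parallel gripper is mounted at the origin on the work surface. World frame = base frame: x ahead of the robot, y to its left, z up, the work surface at z = 0. Lengths are in m, angles in degrees, forces in N, time in s.
With the tool pointing down it reaches from about 0.35 to 0.95 m from the base axis. Payload 17.4 kg.
Tool frame: the origin (TCP) lies midway between the tips of the shut fingers; the grasp point (between the pads) lies 19 mm behind it; z points along the fingers, y is the direction in which the jaws open and shut (so a half turn about z gives the same grasp; the last joint's range is limited). The gripper opens to 93 mm and grips with 3 to 60 N. Pads are 15 mm wide; open, the fingers measure 128 mm over their backs; the gripper's body (75 mm by 188 mm) begins 65 mm behind the grasp point.
Start: joints at [61.089, 6.646, 82.598, -0, 90.757, -2.166], TCP at [0.304, 0.603, 0.219] pointing down, gripper open.
Joint ranges: [-162.19, 162.19], [-47.58, 125.68], [4.15, 143.07], [-65.23, 245.23], [0.69, 171.88], [-170.13, 170.13]. Speed limits (degrees/s): [108.29, 108.29, 127.2, 180, 180, 180].

### API

Orientations are given as a 3x3 rotation matrix whose columns are the frame's x, y, z axes.
In Python, from workcell import get_obs, grab_frame, job_done gives the robot as it stands.
- The arm moves only by the tool step_arm, never from a script. Its argument "targets" is a list of rows, each a list of 3 entries, a list of its own where there are three numbers: the finger opening in mm, from 0 to 93, then the shift along the tool's x, y, z as a fraction of full scale, then the turn, a rotation vector about the tool's x, y, z as a fraction of full scale. In form: [[jaw, [x, y, z], [ax, ay, az]], ...]. A call has exactly 5 rows; each row is the pose to reach, as a shift and turn from the pose commanded when the call began, along the tool's axes at that moment, turning the shorter way round; what a row does not reach only later rows make up. Full scale, the value 1, is 30 cm for a shift and 360 degrees for a turn. A row lasts 1/8 s, in which the tool goes at most 62.5 mm and 10.7 degrees, less where a joint would pass 70% of its speed; a pose out of reach is approached as far as the arm can. A call with a number of a shift or a turn outside -1 to 1 is refused whole. A call with a gripper value outside its range is refused whole. The fingers move at their own pace and stop on an object; the grip force is fixed at half the most. Time passes only in rows, so rows that repeat a pose let the fingers close, or fill a call up. It gives the time, the measured TCP pose, the force and the opening at its end, in the units of the state.
- get_obs(): the state, without advancing time (a new reading comes with each control period).
- grab_frame(name): name is "side" or "top" or "wrist"; returns a dict with "frame" (480x640x3 uint8, red, green, blue), "K" (3x3 intrinsics, pixels), "R" (3x3) and "t" (3): a world point X has camera coordinates R X + t; the wrist camera has in their place "mount" (4x4, takes a point from camera to tool coordinates, whose origin is the TCP and whose axes are the flange's). Camera axes: x right, y down, z forward; pixel columns grow to the right and rows downward; lengths in m; the calibration is good to about 2 mm. A picture is of the moment at which its call begins: read the wrist's pose just before it. There is no depth.
- job_done(): hands the job in, once; it reports no verdict.
The state is a dict: "time_s": time; "joint_positions": joint angles; "qvel": joint speeds; "effort": joint torques, N m; "eef_pos": TCP position; "orientation": TCP orientation; "ft_force": force on the tool from outside, world axes, zero at the start; "ft_torque": the same for the moment, N m; "opening": finger opening in m.
Only numpy, scipy, OpenCV 4.12 (cv2) and the standard library are available. Lean on these libraries where they do the work, as an engineer would, in place of code of your own. Each camera call takes 0.05 s, during which the arm holds its last target.

## Working session

There is one attempt and no reset: what is moved stays moved. The work goes in short steps, Python scripts to look and compute and a tool call to move; the robot and the scene stay as the last step left them, time stands still between calls to the robot, and variables do not carry over. Pictures are saved under pics/ and viewed, and the job is handed in when it is done.

Besides the shell and the picture viewer there is one more tool, called after "Call:" as name([rows], argument=value, ...), one row to a line, values as JSON. step_arm: Moves the arm, as the interface text tells. Its arguments: {"type":"object","properties":{"targets":{"type":"array"}},"required":["targets"]}

```bash
mkdir -p pics; ls; python3 - <<'E'
from workcell import get_obs, grab_frame
import cv2, numpy as np
o=get_obs()
for k,v in o.items(): print(k,np.round(v,4).tolist())
for n in ["side","top","wrist"]:
    f=grab_frame(n); cv2.imwrite(f"pics/a_{n}.png",f["frame"][:,:,::-1])
    np.savez(f"a_{n}.npz",**f)
    for k in f:
        if k!="frame": print(n,k,np.round(f[k],4).tolist())
E
```

```text
pics
time_s 0.0
joint_positions [61.0894, 6.6725, 82.6344, 0.0008, 90.7552, -2.1638]
qvel [-0.0128, -0.0851, 0.0281, -0.0253, 0.0504, -0.0053]
effort [0.0007, -72.1288, -62.2604, 0.0781, 0.0238, -0.0001]
eef_pos [0.3037, 0.6026, 0.2179]
orientation [[-0.893, 0.45, -0.0005], [0.45, 0.893, -0.0009], [0.0001, -0.0011, -1.0]]
ft_force [1.1532, 0.0488, -0.0346]
ft_torque [-0.0332, 0.026, -0.0035]
opening 0.0931
side K [[532.8167, 0.0, 312.0924], [0.0, 532.8167, 246.214], [0.0, 0.0, 1.0]]
side R [[0.9167, -0.3996, 0.002], [-0.2665, -0.6151, -0.7421], [0.2978, 0.6797, -0.6703]]
side t [-0.5488, 0.2098, 1.2046]
top K [[487.4992, 0.0, 316.5129], [0.0, 487.4992, 236.6694], [0.0, 0.0, 1.0]]
top R [[-0.0221, -0.9996, -0.0149], [-0.9852, 0.0244, -0.1699], [0.1702, 0.0109, -0.9854]]
top t [-0.0076, 0.6255, 1.124]
wrist K [[415.0472, 0.0, 319.8777], [0.0, 415.0472, 239.7763], [0.0, 0.0, 1.0]]
wrist mount [[-0.0007, -0.9567, -0.2912, 0.0809], [1.0, -0.0007, -0.0001, -0.0007], [-0.0001, -0.2912, 0.9567, -0.1652], [0.0, 0.0, 0.0, 1.0]]
```

View pics/a_side.png

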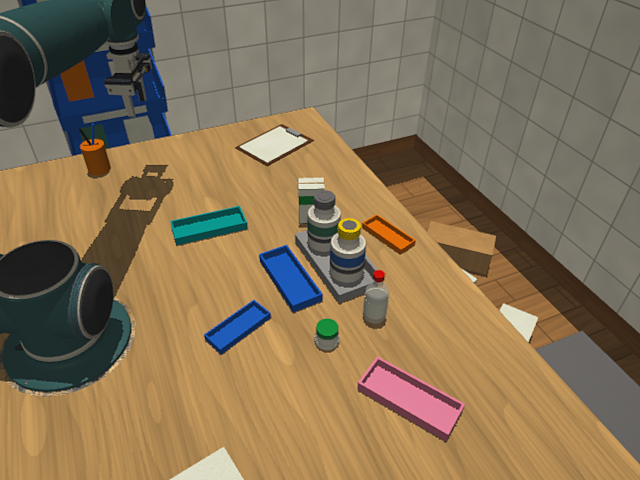

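View pics/a_top.png

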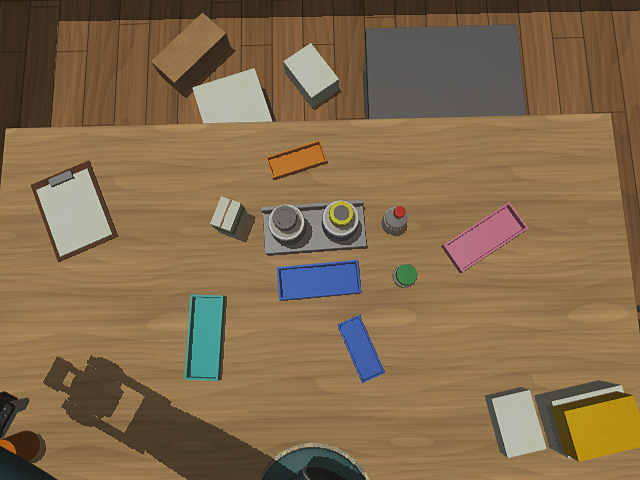

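View pics/a_wrist.png

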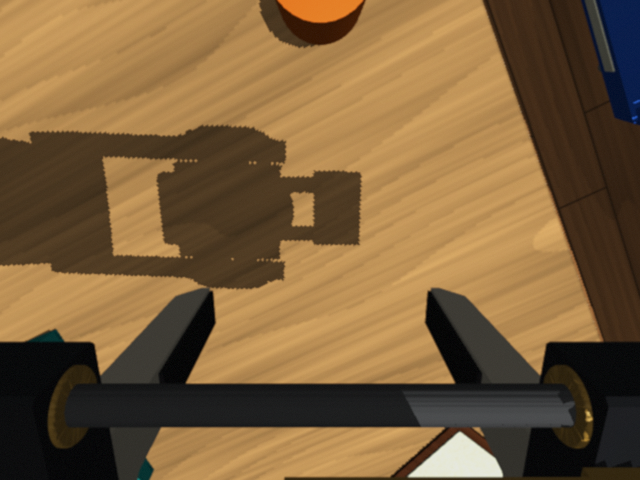

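The two blue trays are at top-view pixels (319,281), the larger one right in front of the stand, and (361,348), the smaller one. Orange (298,160), pink (485,237) and turquoise (206,337) are excluded, so I take the larger blue tray. The yellow cap is at (341,214) on the -y canister and the grey cap at (287,222). Next I measure these and check an enlarged crop.

```bash
cat > h.py <<'E'
import numpy as np, cv2
from workcell import get_obs, grab_frame
def cam(f,o=None):
    if "R" in f: 
        R=np.array(f["R"]);t=np.array(f["t"]);return np.array(f["K"]),R,-R.T@t
    M=np.array(f["mount"]);Ro=np.array(o["orientation"]);p=np.array(o["eef_pos"])
    Rwc=Ro@M[:3,:3]; return np.array(f["K"]),Rwc.T,p+Ro@M[:3,3]
def ray(c,u,v):
    K,R,C=c; d=R.T@np.linalg.solve(K,[u,v,1.]); return C,d/np.linalg.norm(d)
def onz(c,u,v,z):
    C,d=ray(c,u,v); return C+d*(z-C[2])/d[2]
def proj(c,X):
    K,R,C=c; x=K@(R@(np.asarray(X)-C)); return x[:2]/x[2]
def hsv(f): return cv2.cvtColor(f["frame"],cv2.COLOR_RGB2HSV)
def blobs(m,minA=30):
    n,l,s,c=cv2.connectedComponentsWithStats(m.astype(np.uint8))
    return [(s[i,4],c[i],l==i) for i in range(1,n) if s[i,4]>=minA]
def tri(c1,p1,c2,p2):
    A=[];b=[]
    M=np.zeros((3,3));r=np.zeros(3)
    for c,p in((c1,p1),(c2,p2)):
        C,d=ray(c,*p);P=np.eye(3)-np.outer(d,d);M+=P;r+=P@C
    return np.linalg.solve(M,r)
E
python3 - <<'E'
from h import *
T=dict(np.load("a_top.npz"));S=dict(np.load("a_side.npz"))
ct,cs=cam(T),cam(S)
for nm,f,c in(("top",T,ct),("side",S,cs)):
    h=hsv(f)
    m=(h[...,0]>105)&(h[...,0]<125)&(h[...,1]>150)&(h[...,2]>60)
    for A,ce,mm in blobs(m,150):
        cn=max(cv2.findContours(mm.astype(np.uint8),0,2)[0],key=cv2.contourArea)
        r=cv2.minAreaRect(cn)
        print(nm,"blue",A,ce.round(1),np.round(r[0],1),[np.round(onz(c,*p,0.025)[:2],4).tolist() for p in cv2.boxPoints(r)])
    m=(h[...,0]>22)&(h[...,0]<34)&(h[...,1]>150)&(h[...,2]>100)
    for A,ce,mm in blobs(m,60): print(nm,"yellow",A,ce.round(1),cv2.boundingRect(mm.astype(np.uint8)))
a=T["frame"][120:320,190:450,::-1]; b=S["frame"][160:360,200:420,::-1]
cv2.imwrite("pics/b_top.png",cv2.resize(a,None,fx=3,fy=3,interpolation=cv2.INTER_CUBIC))
cv2.imwrite("pics/b_side.png",cv2.resize(b,None,fx=3,fy=3,interpolation=cv2.INTER_CUBIC))
E
```

```text
top blue 2403 [318.7 280.4] [318.2 279.7] [[0.5558, 0.079], [0.5698, -0.1208], [0.4916, -0.1252], [0.4778, 0.0723]]
top blue 1391 [360.4 348.1] [360.5 348.4] [[0.415, -0.0657], [0.437, -0.1202], [0.3019, -0.1745], [0.2807, -0.1209]]
top yellow 234 [341.  213.5] (329, 202, 24, 23)
top yellow 2943 [602.  427.7] (564, 396, 76, 65)
side blue 1830 [151.5  82.9] [144.3  72.6] [[0.4263, 2.1054], [0.5965, 2.1146], [0.3998, 0.7544], [0.2911, 0.7665]]
side blue 3385 [ 90.3 105.2] [ 89.7 104.5] [[0.0266, 1.4945], [0.3065, 1.6204], [0.2912, 0.7676], [0.077, 0.7174]]
side blue 2165 [290.4 278. ] [290.4 277.1] [[0.47, 0.0644], [0.5632, 0.104], [0.5716, -0.1356], [0.4882, -0.1627]]
side blue 251 [347.2 260.8] [348.1 259.3] [[0.6539, -0.001], [0.7324, -0.0308], [0.7097, -0.0764], [0.6334, -0.0473]]
side blue 1578 [236.8 326.3] [237.1 325.5] [[0.2766, -0.1296], [0.4264, -0.0638], [0.4373, -0.1389], [0.2921, -0.1973]]
side yellow 278 [348.5 229.9] (337, 218, 24, 22)
```

View pics/b_top.png

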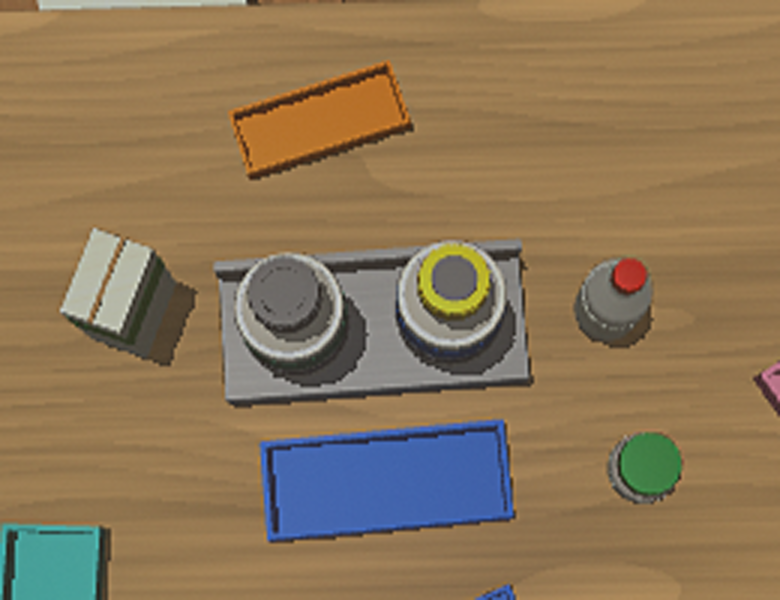

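View pics/b_side.png

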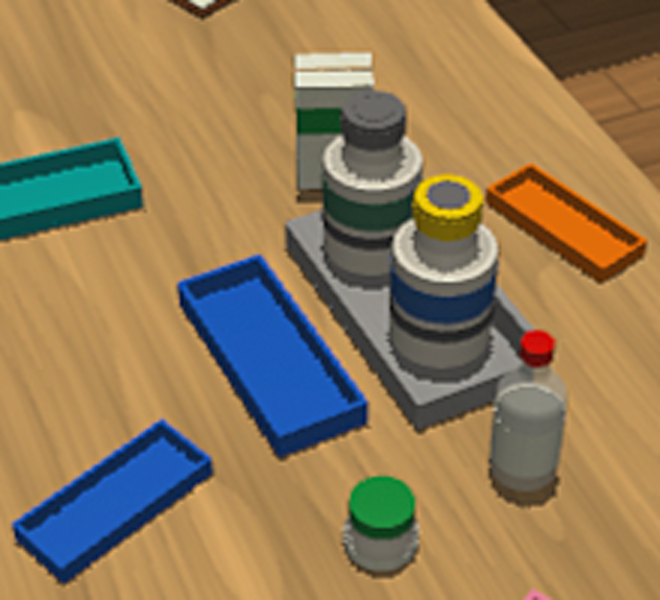

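```bash
python3 - <<'E'
from h import *
T=dict(np.load("a_top.npz"));S=dict(np.load("a_side.npz"))
ct,cs=cam(T),cam(S)
g=lambda x,y:((x+.5)/3-.5+190,(y+.5)/3-.5+120)
L=onz(ct,*g(229,398),.03);R=onz(ct,*g(531,378),.03);a=onz(ct,*g(215,263),.06);b=onz(ct,*g(520,242),.06)
for p,q in((L,R),(a,b)): print(p.round(4),q.round(4),np.linalg.norm(p-q).round(4),"yaw",np.arctan2((q-p)[0],-(q-p)[1]).round(4))
yaw=np.arctan2((R-L)[0],-(R-L)[1]); x=np.array([np.cos(yaw),np.sin(yaw),0])
print("stand origin est", ((L+R)/2+.055*x).round(4), ((a+b)/2-.055*x).round(4))
gs=lambda x,y:((x+.5)/3-.5+200,(y+.5)/3-.5+160)
print("side front R/L corners",onz(cs,*gs(419,408),.03).round(4),onz(cs,*gs(287,232),.03).round(4))
# dark disc in yellow ring
P={}
for nm,f,c in(("top",T,ct),("side",S,cs)):
    h=hsv(f); m=(h[...,0]>22)&(h[...,0]<34)&(h[...,1]>150)&(h[...,2]>100)
    mm=[b for b in blobs(m,60) if b[0]<400][0][2].astype(np.uint8)
    cnt,hi=cv2.findContours(mm,cv2.RETR_CCOMP,cv2.CHAIN_APPROX_NONE)
    hole=[c_ for c_,q in zip(cnt,hi[0]) if q[3]>=0]; hole=max(hole,key=len)
    out=max([c_ for c_,q in zip(cnt,hi[0]) if q[3]<0],key=len)
    e=cv2.fitEllipse(hole); eo=cv2.fitEllipse(out); P[nm]=e[0]; print(nm,e,eo,onz(c,*e[0],.179).round(4))
print(tri(ct,P["top"],cs,P["side"]).round(4))
# jar,bottle,carton approx
for n,p,z in(("jar",(650,464),.05),("bottlecap",(629,275),.14),("cartontop",(112,285),.12),("greycap",(285,293),.179)): print(n,onz(ct,*g(*p),z).round(4))
E
```

```text
[0.5933 0.1029 0.03  ] [ 0.6038 -0.1444  0.03  ] 0.2475 yaw 0.0425
[0.6997 0.1102 0.06  ] [ 0.7108 -0.1372  0.06  ] 0.2477 yaw 0.0448
stand origin est [ 0.6535 -0.0184  0.03  ] [ 0.6503 -0.0158  0.06  ]
side front R/L corners [ 0.6047 -0.1478  0.03  ] [0.5889 0.0897 0.03  ]
top ((340.93035888671875, 212.32411193847656), (16.497499465942383, 17.06574249267578), 153.0992431640625) ((340.94036865234375, 212.9602813720703), (22.34555435180664, 22.790597915649414), 101.17330932617188) [ 0.6558 -0.0778  0.179 ]
side ((349.0307312011719, 224.56472778320312), (10.59085464477539, 15.77301025390625), 95.14527893066406) ((348.5782470703125, 228.39993286132812), (21.517654418945312, 21.90842628479004), 116.20268249511719) [ 0.6569 -0.0784  0.179 ]
[ 0.6565 -0.078   0.1786]
jar [ 0.5294 -0.2342  0.05  ]
bottlecap [ 0.6634 -0.2107  0.14  ]
cartontop [0.6701 0.1819 0.12  ]
greycap [0.6478 0.0446 0.179 ]
```

```bash
cat >> h.py <<'E'
YAW=0.043; SO=np.array([0.653,-0.0165,0])
def st(x,y,z): # stand->world
    c,s=np.cos(YAW),np.sin(YAW); return np.array([SO[0]+c*x-s*y,SO[1]+s*x+c*y,z])
def tost(p):
    c,s=np.cos(YAW),np.sin(YAW); d=np.asarray(p)-SO; return np.array([c*d[0]+s*d[1],-s*d[0]+c*d[1],p[2]])
def plan(target,A):
    from scipy.spatial.transform import Rotation as Ro
    o=get_obs(); R=np.array(o["orientation"]); p=np.array(o["eef_pos"])
    a=np.deg2rad(A); Rt=np.array([[np.cos(a),np.sin(a),0],[np.sin(a),-np.cos(a),0],[0,0,-1.]])
    d=R.T@(np.asarray(target)-p); rv=Ro.from_matrix(R.T@Rt).as_rotvec()
    print("t",round(float(o["time_s"]),2),"pos",p.round(4),"shift frac",(d/.3).round(4),"turn frac",(rv/(2*np.pi)).round(4),"deg",np.rad2deg(rv).round(1),"F",np.round(o["ft_force"],1),"q6",np.round(o["joint_positions"][5],1))
E
python3 -c "
from h import *
plan(st(-.203,-.002,.2),182.5)
plan(st(-.203,-.002,.012),182.5)"
```

```text
t 0.15 pos [0.3037 0.6026 0.2181] shift frac [-1.3811 -1.655   0.0617] turn frac [-0.0001 -0.     -0.0812] deg [ -0.   -0.  -29.2] F [ 0.7  0.1 -0.3] q6 -2.2
t 0.15 pos [0.3037 0.6026 0.2181] shift frac [-1.3811 -1.6545  0.6884] turn frac [-0.0001 -0.     -0.0812] deg [ -0.   -0.  -29.2] F [ 0.7  0.1 -0.3] q6 -2.2
```

Call:
step_arm([
  [0, [-0.14, -0.16, 0.0], [0, 0, -0.02]],
  [0, [-0.28, -0.33, 0.0], [0, 0, -0.04]],
  [0, [-0.42, -0.5, 0.0], [0, 0, -0.06]],
  [0, [-0.55, -0.66, 0.01], [0, 0, -0.081]],
  [0, [-0.69, -0.83, 0.02], [0, 0, -0.081]],
])

```text
time_s: 0.78
eef_pos: [0.374, 0.2966, 0.213]
orientation: [[-0.999, -0.045, 0.0], [-0.045, 0.999, 0.0], [-0.0, 0.0, -1.0]]
ft_force: [1.0, -0.3, 0.4]
opening: 0.0478
```

```bash
python3 -c "
from h import *
plan(st(-.203,-.002,.15),182.5)"
```

```text
t 0.78 pos [0.374  0.2966 0.213 ] shift frac [-0.2057 -1.0896  0.21  ] turn frac [0.     0.     0.0002] deg [0.  0.  0.1] F [ 1.  -0.3  0.4] q6 -57.2
```

Call:
step_arm([
  [0, [-0.04, -0.2, 0.04], [0, 0, 0]],
  [0, [-0.08, -0.4, 0.08], [0, 0, 0]],
  [0, [-0.12, -0.6, 0.12], [0, 0, 0]],
  [0, [-0.16, -0.8, 0.16], [0, 0, 0]],
  [0, [-0.2, -1.0, 0.2], [0, 0, 0]],
])

```text
time_s: 1.4
eef_pos: [0.4466, -0.0008, 0.1529]
orientation: [[-0.999, -0.042, 0.001], [-0.042, 0.999, 0.0], [-0.001, -0.0, -1.0]]
ft_force: [0.4, 1.1, -0.3]
opening: 0.0011
```

```bash
python3 -c "
from h import *
plan(st(-.203,-.002,.03),182.5)"
```

```text
t 1.4 pos [ 0.4466 -0.0008  0.1529] shift frac [-0.0081 -0.0885  0.4098] turn frac [-0.      0.0001 -0.0002] deg [-0.   0.  -0.1] F [ 0.4  1.1 -0.3] q6 -95.8
```

Call:
step_arm([
  [0, [-0.0, -0.05, 0.12], [0, 0, 0]],
  [0, [0, -0.05, 0.25], [0, 0, 0]],
  [0, [0, -0.05, 0.35], [0, 0, 0]],
  [0, [0, -0.05, 0.4], [0, 0, 0]],
  [0, [0, -0.05, 0.4], [0, 0, 0]],
])

```text
time_s: 2.02
eef_pos: [0.447, -0.0137, 0.0328]
orientation: [[-0.999, -0.042, -0.001], [-0.042, 0.999, 0.0], [0.001, 0.0, -1.0]]
ft_force: [-0.4, 0.4, 0.0]
opening: 0.0002
```

```bash
python3 - <<'E'
from h import *
plan(st(-.203,-.002,.012),182.5)
f=grab_frame("side"); cv2.imwrite("pics/c_side.png",cv2.resize(f["frame"][160:360,180:420,::-1],None,fx=3,fy=3))
E
```

```text
t 2.02 pos [ 0.447  -0.0137  0.0328] shift frac [-0.0091 -0.0457  0.0693] turn frac [ 0.     -0.0002 -0.0002] deg [ 0.  -0.1 -0.1] F [-0.4  0.4  0. ] q6 -97.4
```

View pics/c_side.png

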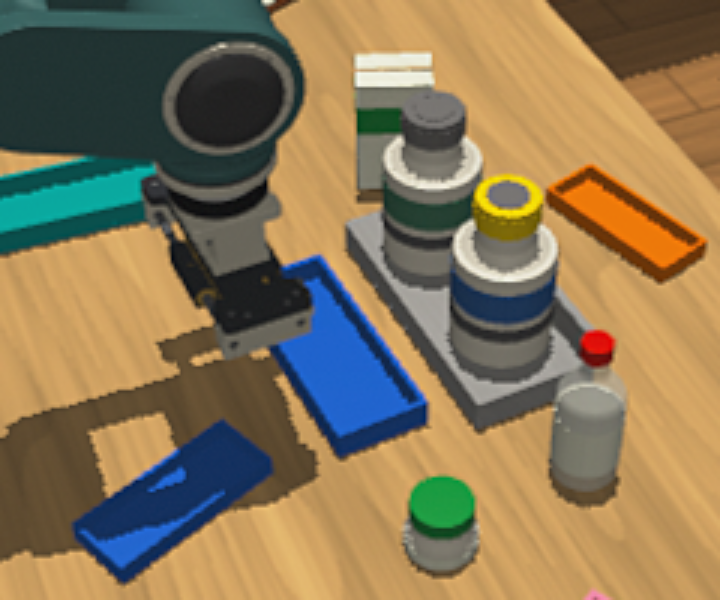

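The gripper sits behind the tray's near face at crop pixel (260,340), the tray is untouched and there is no contact force. I lower it and start pushing.

Call:
step_arm([
  [0, [0, -0.045, 0.04], [0, 0, 0]],
  [0, [0, -0.045, 0.07], [0, 0, 0]],
  [0, [-0.02, -0.045, 0.07], [0, 0, 0]],
  [0, [-0.05, -0.045, 0.07], [0, 0, 0]],
  [0, [-0.08, -0.045, 0.07], [0, 0, 0]],
])

```text
time_s: 2.7
eef_pos: [0.4728, -0.0261, 0.0125]
orientation: [[-0.999, -0.042, 0.001], [-0.042, 0.999, -0.0], [-0.001, -0.0, -1.0]]
ft_force: [-0.0, -0.2, 1.0]
opening: 0.0005
```

```bash
python3 - <<'E'
from h import *
plan(st(-.143,-.002,.012),182.5)
E
```

```text
t 2.7 pos [ 0.4728 -0.0261  0.0125] shift frac [-0.1247 -0.0004  0.0018] turn frac [-0.      0.0001 -0.0002] deg [-0.   0.  -0.1] F [-0.  -0.2  1. ] q6 -98.7
```

Call:
step_arm([
  [0, [-0.02, 0, 0], [0, 0, 0]],
  [0, [-0.04, 0, 0], [0, 0, 0]],
  [0, [-0.06, 0, 0], [0, 0, 0]],
  [0, [-0.075, 0, 0], [0, 0, 0]],
  [0, [-0.085, 0, 0], [0, 0, 0]],
])

```text
time_s: 3.32
eef_pos: [0.4973, -0.0251, 0.0121]
orientation: [[-0.999, -0.042, -0.001], [-0.042, 0.999, -0.0], [0.001, -0.0, -1.0]]
ft_force: [-5.9, -0.6, 2.9]
opening: 0.0004
```

```bash
python3 - <<'E'
from h import *
plan(st(-.143,-.002,.012),182.5)
f=grab_frame("top"); np.savez("d_top.npz",**f);cv2.imwrite("pics/d_top.png",cv2.resize(f["frame"][160:320,220:420,::-1],None,fx=4,fy=3.7))
E
```

```text
t 3.33 pos [ 0.4973 -0.0251  0.0121] shift frac [-0.043  -0.0002  0.0004] turn frac [-0.     -0.0001 -0.0002] deg [-0.  -0.  -0.1] F [-5.9 -0.6  2.9] q6 -98.2
```

View pics/d_top.png

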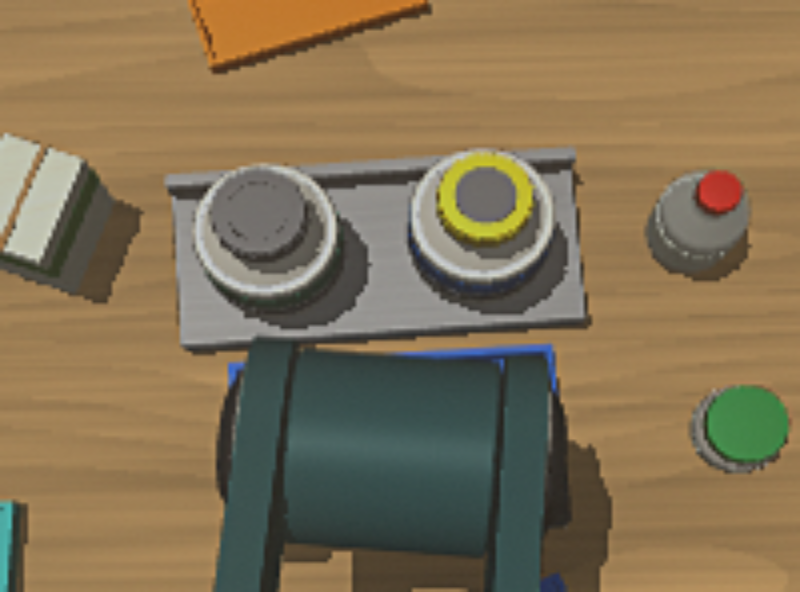

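The arm hides the tray's middle, but its far corners are visible at crop pixels (235,365) and (550,348), still about 8 to 15 mm short of the stand's front edge (185,345)–(585,322). The slide reads about 6 N. I keep pushing in small steps.

Call:
step_arm([
  [0, [-0.007, 0, 0], [0, 0, 0]],
  [0, [-0.014, 0, 0], [0, 0, 0]],
  [0, [-0.02, 0, 0], [0, 0, 0]],
  [0, [-0.026, 0, 0], [0, 0, 0]],
  [0, [-0.032, 0, 0], [0, 0, 0]],
])

```text
time_s: 4.0
eef_pos: [0.507, -0.0248, 0.0121]
orientation: [[-0.999, -0.042, -0.0], [-0.042, 0.999, -0.0], [0.0, -0.0, -1.0]]
ft_force: [-4.5, -0.2, 1.1]
opening: 0.0005
```

```bash
python3 - <<'E'
from h import *
plan(st(-.143,-.002,.012),182.5)
E
```

```text
t 4.0 pos [ 0.507  -0.0248  0.0121] shift frac [-0.0108 -0.0001  0.0003] turn frac [-0.     -0.     -0.0002] deg [-0.  -0.  -0.1] F [-4.5 -0.2  1.1] q6 -98.1
```

Call:
step_arm([
  [0, [-0.005, 0, 0], [0, 0, 0]],
  [0, [-0.01, 0, 0], [0, 0, 0]],
  [0, [-0.014, 0, 0], [0, 0, 0]],
  [0, [-0.017, 0, 0], [0, 0, 0]],
  [0, [-0.02, 0, 0], [0, 0, 0]],
])

```text
time_s: 4.62
eef_pos: [0.5106, -0.025, 0.0121]
orientation: [[-0.999, -0.042, -0.006], [-0.042, 0.999, -0.001], [0.006, -0.001, -1.0]]
ft_force: [-34.5, -6.0, 22.4]
opening: 0.0007
```

```bash
python3 - <<'E'
from h import *
plan(st(-.143,-.002,.012),182.5)
f=grab_frame("top"); np.savez("d_top.npz",**f);cv2.imwrite("pics/e_top.png",cv2.resize(f["frame"][160:320,220:420,::-1],None,fx=4,fy=3.7))
E
```

```text
t 4.62 pos [ 0.5106 -0.025   0.0121] shift frac [0.0012 0.0012 0.0003] turn frac [-0.0001 -0.001  -0.0002] deg [-0.  -0.4 -0.1] F [-34.5  -6.   22.4] q6 -98.0
```

View pics/e_top.png

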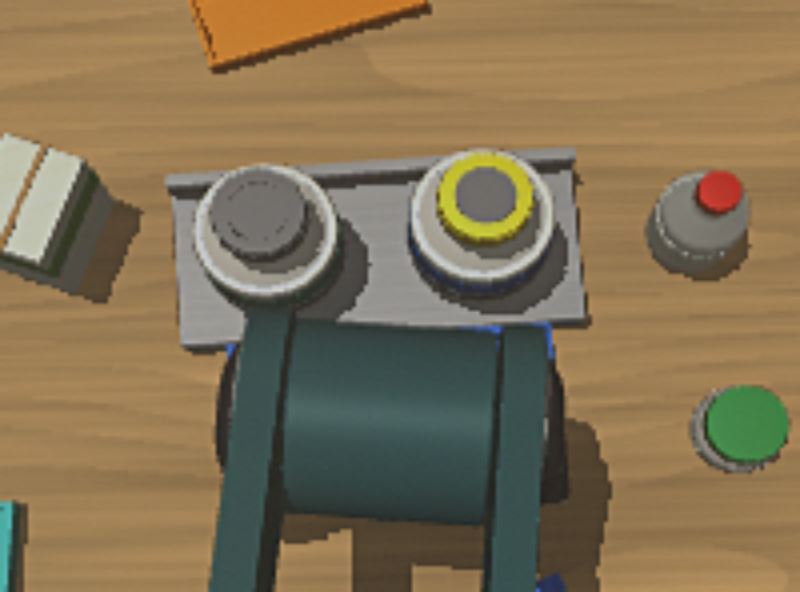

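Contact with the stand: the force jumped to 34 N and the tray's far edge now meets the stand's front on both sides, at (230,348) and (550,325). I ease off and back away.

Call:
step_arm([
  [0, [0.006, 0, 0], [0, 0, 0]],
  [0, [0.008, 0, 0], [0, 0, 0]],
  [0, [0.03, 0, 0], [0, 0, 0]],
  [0, [0.1, 0, 0], [0, 0, 0]],
  [0, [0.2, 0, -0.1], [0, 0, 0]],
])

```text
time_s: 5.3
eef_pos: [0.4514, -0.0268, 0.0408]
orientation: [[-0.999, -0.042, -0.003], [-0.042, 0.999, 0.001], [0.003, 0.001, -1.0]]
ft_force: [1.7, 0.7, 1.2]
opening: 0.0004
```

Call:
step_arm([
  [60, [0.0, 0, -0.15], [0, 0, 0]],
  [60, [0.0, 0.05, -0.35], [0, 0, 0]],
  [60, [0.1, 0.25, -0.5], [0, 0, 0]],
  [60, [0.1, 0.45, -0.6], [0, 0, 0]],
  [60, [0.1, 0.65, -0.7], [0, 0, 0]],
])

```text
time_s: 5.92
eef_pos: [0.4156, 0.1448, 0.242]
orientation: [[-0.999, -0.042, 0.002], [-0.042, 0.999, 0.001], [-0.002, 0.001, -1.0]]
ft_force: [0.6, -0.2, 0.9]
opening: 0.046
```

```bash
python3 - <<'E'
from h import *
plan(st(0,-.062,.26),92.5)
for n in("top","side"):
    f=grab_frame(n); np.savez(f"f_{n}.npz",**f)
    y,x=(160,220) if n=="top" else(160,200)
    cv2.imwrite(f"pics/f_{n}.png",cv2.resize(f["frame"][y:y+160,x:x+200,::-1],None,fx=4,fy=3.7))
E
```

```text
t 5.92 pos [0.4156 0.1448 0.242 ] shift frac [-0.7689 -0.7767 -0.0588] turn frac [4.000e-04 2.000e-04 2.497e-01] deg [ 0.1  0.1 89.9] F [ 0.6 -0.2  0.9] q6 -76.5
```

View pics/f_top.png

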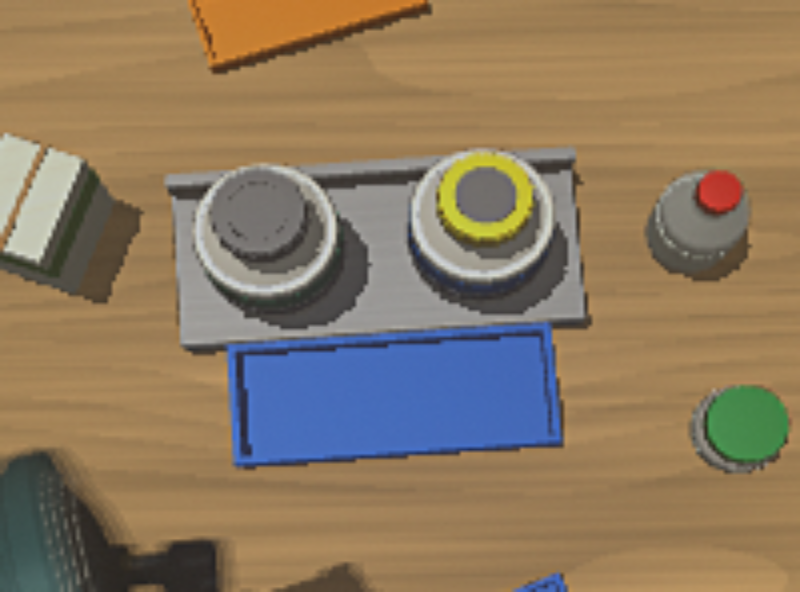

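View pics/f_side.png

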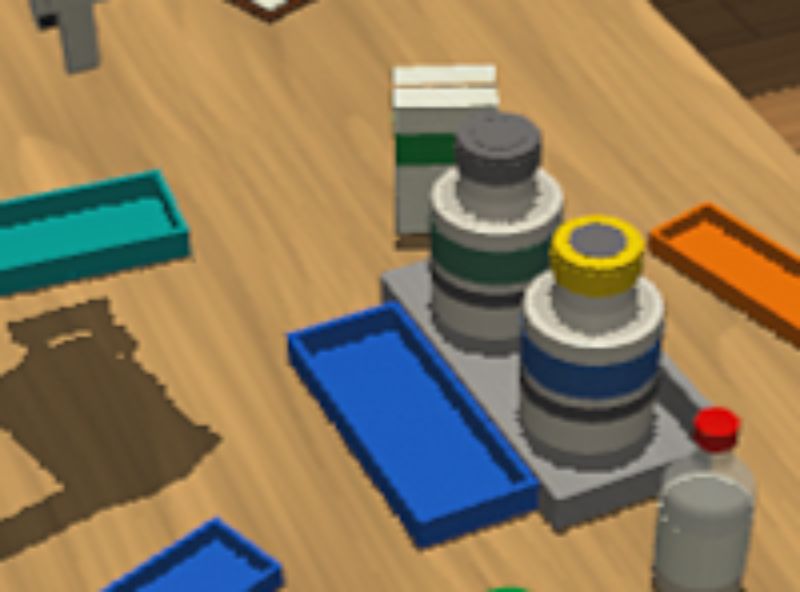

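Both views show the tray flush, with its far edge on the stand's front line: top crop (230,348)–(550,325), side crop (385,308)–(540,490). I quantify that while moving on to the cap.

Call:
step_arm([
  [66, [-0.08, -0.05, -0.05], [0, 0, 0.028]],
  [66, [-0.17, -0.14, -0.07], [0, 0, 0.056]],
  [66, [-0.28, -0.25, -0.07], [0, 0, 0.084]],
  [66, [-0.38, -0.36, -0.07], [0, 0, 0.112]],
  [66, [-0.48, -0.48, -0.07], [0, 0, 0.14]],
])

```text
time_s: 6.65
eef_pos: [0.567, 0.0038, 0.261]
orientation: [[-0.665, 0.747, 0.0], [0.747, 0.665, 0.0], [-0.0, 0.0, -1.0]]
ft_force: [-0.5, -0.5, 1.3]
opening: 0.0661
```

```bash
python3 - <<'E'
from h import *
plan(st(0,-.062,.26),92.5)
f=dict(np.load("f_top.npz"));c=cam(f);h=hsv(f)
m=(h[...,0]>105)&(h[...,0]<125)&(h[...,1]>150)&(h[...,2]>60)
A,ce,mm=max(blobs(m[:310],150),key=lambda b:b[0]) if False else [b for b in blobs(m,1000) if abs(b[1][1]-265)<30][0]
cn=max(cv2.findContours(mm.astype(np.uint8),0,2)[0],key=cv2.contourArea)
for p in cv2.boxPoints(cv2.minAreaRect(cn)): 
    w=onz(c,*p,.025); print(w.round(4),tost(w).round(4))
E
```

```text
t 6.65 pos [0.567  0.0038 0.261 ] shift frac [-0.4013  0.0386  0.0033] turn frac [1.000e-04 0.000e+00 1.088e-01] deg [ 0.   0.  39.2] F [-0.5 -0.5  1.3] q6 -43.9
[0.592  0.0784 0.025 ] [-0.0568  0.0975  0.025 ]
[ 0.6021 -0.1213  0.025 ] [-0.0554 -0.1025  0.025 ]
[ 0.5216 -0.1242  0.025 ] [-0.1359 -0.102   0.025 ]
[0.5116 0.0732 0.025 ] [-0.1374  0.0957  0.025 ]
```

Call:
step_arm([
  [66, [-0.09, 0.01, 0], [0, 0, 0.028]],
  [66, [-0.18, 0.02, 0], [0, 0, 0.056]],
  [66, [-0.28, 0.03, 0], [0, 0, 0.084]],
  [66, [-0.36, 0.038, 0], [0, 0, 0.107]],
  [66, [-0.38, 0.038, 0], [0, 0, 0.108]],
])

```text
time_s: 7.28
eef_pos: [0.6512, -0.0729, 0.2604]
orientation: [[-0.054, 0.999, -0.001], [0.999, 0.054, 0.0], [0.0, -0.001, -1.0]]
ft_force: [-0.0, 0.2, -0.6]
opening: 0.0654
```

Call:
step_arm([
  [66, [0, 0, 0], [0, 0, 0]],
  [66, [0, 0, 0], [0, 0, 0]],
  [66, [0, 0, 0], [0, 0, 0]],
  [66, [0, 0, 0], [0, 0, 0]],
  [66, [0, 0, 0], [0, 0, 0]],
])

```text
time_s: 7.9
eef_pos: [0.6509, -0.0714, 0.2614]
orientation: [[-0.055, 0.998, 0.0], [0.998, 0.055, -0.0], [-0.0, 0.0, -1.0]]
ft_force: [0.1, 0.2, 0.0]
opening: 0.0659
```

```bash
python3 - <<'E'
from h import *
plan(st(0,-.062,.26),92.5)
o=get_obs(); f=grab_frame("wrist"); c=cam(f,o); cv2.imwrite("pics/g_wrist.png",f["frame"][:,:,::-1])
h=hsv(f);m=(h[...,0]>22)&(h[...,0]<34)&(h[...,1]>150)&(h[...,2]>100)
for A,ce,mm in blobs(m,150):
    cnt,hi=cv2.findContours(mm.astype(np.uint8),cv2.RETR_CCOMP,cv2.CHAIN_APPROX_NONE)
    for k,q in zip(cnt,hi[0]):
        if len(k)>60:
            e=cv2.fitEllipse(k); print(q[3]>=0,len(k),np.round(e[0],1),np.round(e[1],1),onz(c,*e[0],.179).round(4))
E
```

```text
t 7.9 pos [ 0.6509 -0.0714  0.2614] shift frac [-0.0243  0.0146  0.0045] turn frac [0.     0.     0.0018] deg [0.  0.  0.7] F [0.1 0.2 0. ] q6 -11.6
False 256 [330.2 253.5] [77.9 82.8] [ 0.6576 -0.075   0.179 ]
True 153 [329.7 258.2] [52.5 55.2] [ 0.6575 -0.0781  0.179 ]
```

View pics/g_wrist.png

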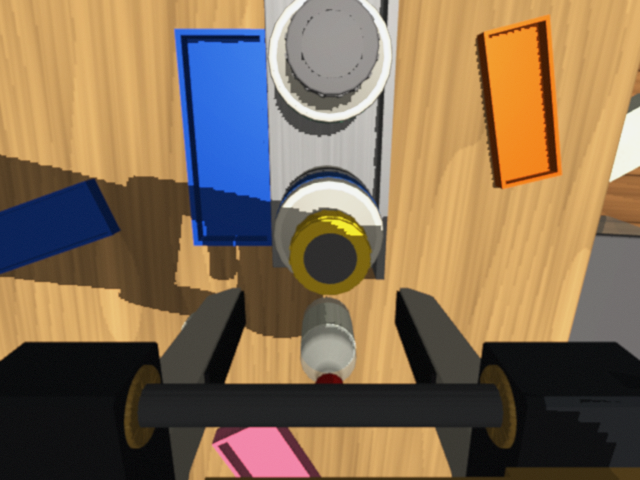

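The wrist view shows the yellow cap at (330,258) below the jaws, the grey cap clear at (332,45) and the bottle at (328,340), which is lower. The three views agree on the cap centre at about (0.657,-0.078).

```bash
python3 - <<'E'
from h import *
plan([.657,-.078,.149],92.5)
E
```

```text
t 7.95 pos [ 0.6509 -0.0714  0.2614] shift frac [-0.023   0.019   0.3745] turn frac [0.     0.     0.0018] deg [0.  0.  0.7] F [ 0.3 -0.8  0. ] q6 -11.6
```

Call:
step_arm([
  [66, [-0.023, 0.019, 0.0], [0, 0, 0]],
  [66, [-0.023, 0.019, 0.12], [0, 0, 0]],
  [66, [-0.023, 0.019, 0.25], [0, 0, 0]],
  [66, [-0.023, 0.019, 0.35], [0, 0, 0]],
  [66, [-0.023, 0.019, 0.374], [0, 0, 0]],
])

```text
time_s: 8.57
eef_pos: [0.6565, -0.0784, 0.1469]
orientation: [[-0.055, 0.999, -0.003], [0.999, 0.055, 0.0], [0.001, -0.003, -1.0]]
ft_force: [0.4, -0.5, 0.3]
opening: 0.0658
```

```bash
python3 - <<'E'
from h import *
plan([.657,-.078,.149],92.5)
o=get_obs(); f=grab_frame("wrist"); cv2.imwrite("pics/h_wrist.png",f["frame"][:,:,::-1])
E
```

```text
t 8.57 pos [ 0.6565 -0.0784  0.1469] shift frac [ 0.0012  0.0017 -0.0069] turn frac [-0.0005 -0.0001  0.0017] deg [-0.2 -0.   0.6] F [ 0.4 -0.5  0.3] q6 -12.1
```

View pics/h_wrist.png

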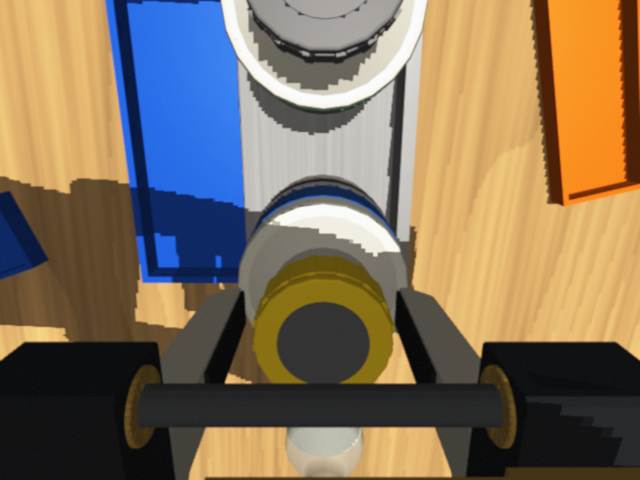

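The cap at (325,342) sits centred between the pads. I close on it.

Call:
step_arm([
  [40, [0, 0, -0.005], [0, 0, 0]],
  [40, [0, 0, -0.005], [0, 0, 0]],
  [40, [0, 0, -0.005], [0, 0, 0]],
  [40, [0, 0, -0.005], [0, 0, 0]],
  [40, [0, 0, -0.005], [0, 0, 0]],
])

```text
time_s: 9.25
eef_pos: [0.6577, -0.0783, 0.1524]
orientation: [[-0.055, 0.999, 0.003], [0.999, 0.055, -0.001], [-0.001, 0.003, -1.0]]
ft_force: [0.2, -0.5, 6.4]
opening: 0.0515
```

```bash
python3 - <<'E'
from h import *
plan([.657,-.078,.149],92.5)
o=get_obs(); print(o["opening"],np.round(o["ft_torque"],2))
E
```

```text
t 9.25 pos [ 0.6577 -0.0783  0.1524] shift frac [ 0.0012 -0.0023  0.0113] turn frac [0.0004 0.0001 0.0018] deg [0.2 0.  0.6] F [ 0.2 -0.5  6.4] q6 -12.1
0.051536857878818246 [-0.2   0.04 -0.06]
```

Call:
step_arm([
  [40, [0, 0, -0.003], [0, 0, 0.01]],
  [40, [0, 0, -0.003], [0, 0, 0.02]],
  [40, [0, 0, -0.003], [0, 0, 0.03]],
  [40, [0, 0, -0.003], [0, 0, 0.04]],
  [40, [0, 0, -0.003], [0, 0, 0.05]],
])

```text
time_s: 9.88
eef_pos: [0.6573, -0.0782, 0.1525]
orientation: [[0.258, 0.966, 0.001], [0.966, -0.258, -0.0], [0.0, 0.001, -1.0]]
ft_force: [0.4, -0.2, 2.1]
opening: 0.0514
```

```bash
python3 - <<'E'
from h import *
plan([.657,-.078,.149],92.5)
o=get_obs(); print(o["opening"],np.round(o["ft_torque"],2),np.round(o["ft_force"],1),np.round(o["effort"],2))
E
```

```text
t 9.88 pos [ 0.6573 -0.0782  0.1525] shift frac [ 0.0002 -0.0012  0.0116] turn frac [ 0.0002  0.     -0.0486] deg [  0.1   0.  -17.5] F [ 0.4 -0.2  2.1] q6 6.0
0.05143484545337505 [-0.08 -0.    0.04] [ 0.4 -0.2  2.1] [-6.000e-02 -6.940e+01 -6.002e+01  8.000e-02  3.000e-02 -1.310e+00]
```

Call:
step_arm([
  [40, [0, 0, 0], [0, 0, 0.005]],
  [40, [0, 0, 0], [0, 0, 0.01]],
  [40, [0, 0, 0], [0, 0, 0.01]],
  [40, [0, 0, 0], [0, 0, 0.01]],
  [40, [0, 0, 0], [0, 0, 0.01]],
])

```text
time_s: 10.5
eef_pos: [0.6574, -0.0782, 0.1524]
orientation: [[0.317, 0.949, 0.001], [0.949, -0.317, -0.0], [0.0, 0.001, -1.0]]
ft_force: [-0.3, -0.4, 6.3]
opening: 0.0519
```

```bash
python3 - <<'E'
from h import *
plan([.657,-.078,.149],92.5)
o=get_obs(); print(o["opening"],np.round(o["ft_torque"],2),np.round(o["ft_force"],1),np.round(o["effort"],2),np.round(o["qvel"],2))
f=grab_frame("wrist"); cv2.imwrite("pics/i_wrist.png",f["frame"][:,:,::-1])
f=grab_frame("side"); cv2.imwrite("pics/i_side.png",cv2.resize(f["frame"][170:320,250:450,::-1],None,fx=4,fy=4))
E
```

```text
t 10.5 pos [ 0.6574 -0.0782  0.1524] shift frac [ 0.0001 -0.0014  0.0115] turn frac [ 0.0002  0.     -0.0582] deg [  0.1   0.  -21. ] F [-0.3 -0.4  6.3] q6 9.5
0.05186028604150432 [-0.03  0.03 -0.09] [-0.3 -0.4  6.3] [-4.000e-02 -6.659e+01 -5.749e+01  4.000e-02 -2.000e-02 -7.000e-02] [-0.05 -0.03 -0.06  0.11  0.02 -0.03]
```

View pics/i_side.png

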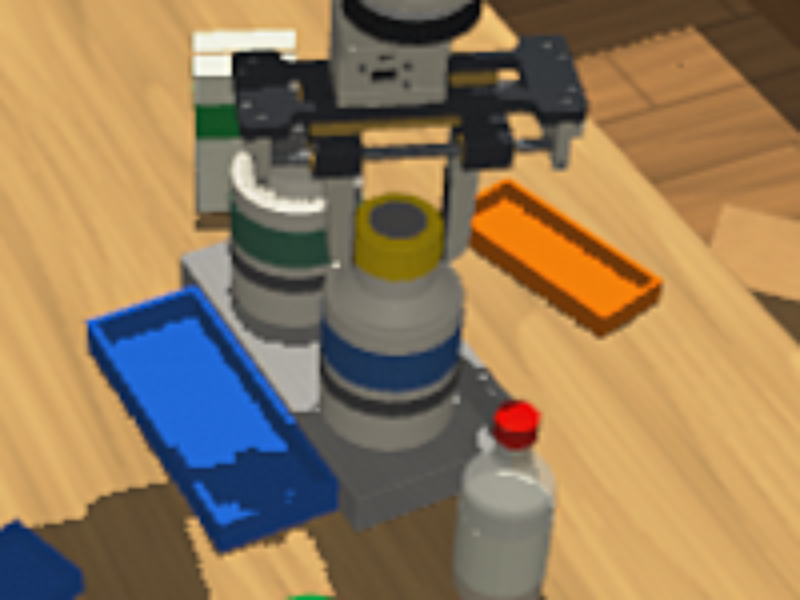

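View pics/i_wrist.png

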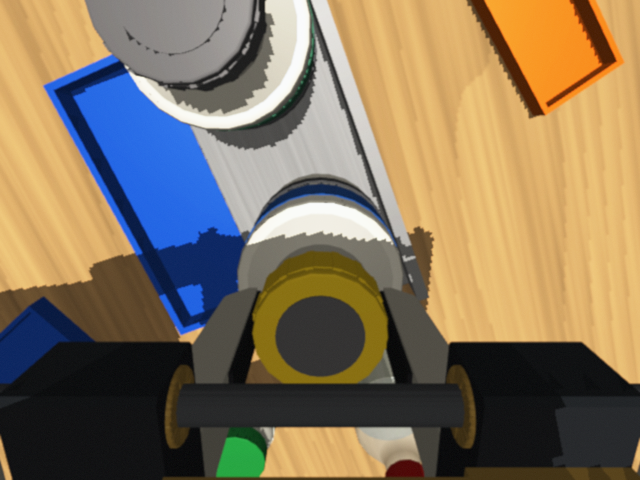

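The torque about the vertical stays near zero (-0.09 N m) after 21 degrees, so it seems to be turning freely this way. I keep turning and compare the torque.

Call:
step_arm([
  [40, [0, 0, 0], [0, 0, 0.02]],
  [40, [0, 0, 0], [0, 0, 0.04]],
  [40, [0, 0, 0], [0, 0, 0.06]],
  [40, [0, 0, 0], [0, 0, 0.08]],
  [40, [0, 0, 0], [0, 0, 0.1]],
])

```text
time_s: 11.22
eef_pos: [0.6574, -0.0782, 0.1524]
orientation: [[0.816, 0.578, 0.001], [0.578, -0.816, -0.0], [0.001, 0.001, -1.0]]
ft_force: [-0.2, -0.4, 6.4]
opening: 0.0513
```

```bash
python3 - <<'E'
from h import *
plan([.657,-.078,.149],92.5)
o=get_obs(); print(o["opening"],np.round(o["ft_torque"],2),np.round(o["ft_force"],1),np.round(o["effort"],2),np.round(o["qvel"],2))
E
```

```text
t 11.22 pos [ 0.6574 -0.0782  0.1524] shift frac [-0.0006 -0.0012  0.0114] turn frac [ 2.000e-04 -1.000e-04 -1.589e-01] deg [  0.1  -0.  -57.2] F [-0.2 -0.4  6.4] q6 45.7
0.051288338014446565 [-0.13  0.16  0.08] [-0.2 -0.4  6.4] [ 2.000e-02 -6.665e+01 -5.755e+01  1.300e-01 -9.000e-02 -2.590e+00] [-6.000e-02  3.000e-02  1.200e-01 -1.000e-02 -2.000e-02  5.724e+01]
```

Call:
step_arm([
  [40, [0, 0, 0], [0, 0, 0.02]],
  [40, [0, 0, 0], [0, 0, 0.04]],
  [40, [0, 0, 0], [0, 0, 0.06]],
  [40, [0, 0, 0], [0, 0, 0.075]],
  [40, [0, 0, 0], [0, 0, 0.09]],
])

```text
time_s: 11.85
eef_pos: [0.6571, -0.0781, 0.1524]
orientation: [[0.999, 0.053, 0.001], [0.053, -0.999, -0.0], [0.001, 0.0, -1.0]]
ft_force: [-2.3, 0.2, 5.4]
opening: 0.0519
```

```bash
python3 - <<'E'
from h import *
plan([.657,-.078,.149],92.5)
o=get_obs(); print(o["opening"],np.round(o["ft_torque"],2),np.round(o["ft_force"],1),np.round(o["effort"],2),np.round(o["qvel"],2))
E
```

```text
t 11.85 pos [ 0.6571 -0.0781  0.1524] shift frac [-0.0005 -0.0003  0.0113] turn frac [ 1.000e-04 -1.000e-04 -2.486e-01] deg [  0.   -0.  -89.5] F [-2.3  0.2  5.4] q6 78.0
0.0518577535673668 [-0.01  0.64  1.08] [-2.3  0.2  5.4] [-1.350e+00 -6.686e+01 -5.785e+01  5.000e-02  0.000e+00 -8.600e-01] [-1.000e-02  1.400e-01  6.000e-02  5.000e-02 -4.000e-02  4.277e+01]
```

Now the torque jumps to 1.08 N m at about 90 degrees of turn, which is the end stop. That confirms the cap turned freely the whole way. I back off 3 degrees and lift gently.

Call:
step_arm([
  [40, [0, 0, 0], [0, 0, -0.008]],
  [40, [0, 0, 0], [0, 0, -0.008]],
  [40, [0, 0, -0.01], [0, 0, -0.008]],
  [40, [0, 0, -0.025], [0, 0, -0.008]],
  [40, [0, 0, -0.04], [0, 0, -0.008]],
])

```text
time_s: 12.48
eef_pos: [0.6569, -0.0782, 0.1633]
orientation: [[0.995, 0.105, -0.001], [0.105, -0.995, 0.0], [-0.001, -0.0, -1.0]]
ft_force: [0.2, 0.2, -0.6]
opening: 0.0521
```

```bash
python3 - <<'E'
from h import *
plan(st(-.095,-.03,.149),2.5)
o=get_obs(); print(o["opening"],np.round(o["ft_torque"],2),np.round(o["ft_force"],1))
f=grab_frame("side"); cv2.imwrite("pics/j_side.png",cv2.resize(f["frame"][170:320,250:450,::-1],None,fx=4,fy=4))
E
```

```text
t 12.47 pos [ 0.6569 -0.0782  0.1633] shift frac [-0.3137 -0.1257  0.0478] turn frac [-0.      0.0001  0.0097] deg [-0.   0.   3.5] F [ 0.2  0.2 -0.6] q6 75.0
0.05205174941416696 [-0.04  0.18 -0.  ] [ 0.2  0.2 -0.6]
```

View pics/j_side.png

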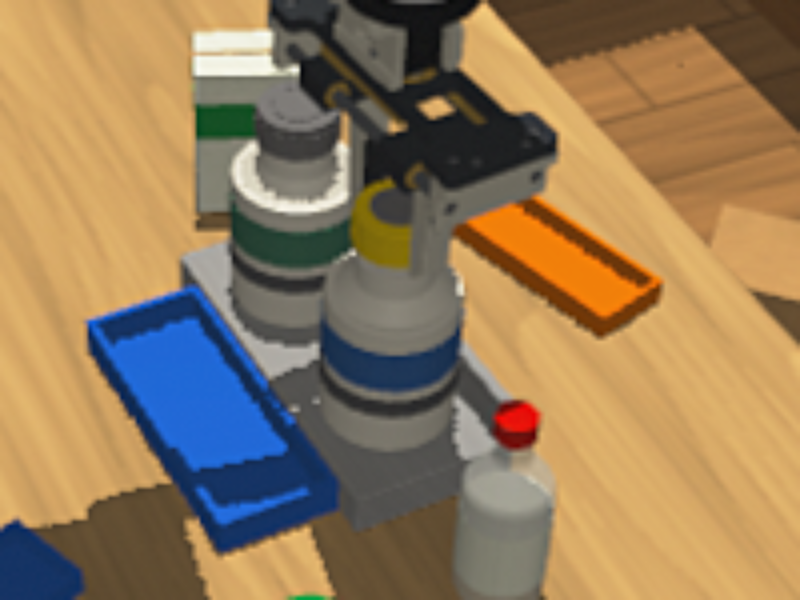

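The cap lifts with the gripper and there is no pull force. I lift it higher, then carry it over the tray.

Call:
step_arm([
  [40, [0, 0, -0.05], [0, 0, 0]],
  [40, [0, 0, -0.1], [0, 0, 0]],
  [40, [0, 0, -0.16], [0, 0, 0]],
  [40, [-0.03, 0, -0.19], [0, 0, 0]],
  [40, [-0.08, -0.02, -0.19], [0, 0, 0]],
])

```text
time_s: 13.15
eef_pos: [0.6319, -0.0748, 0.2211]
orientation: [[0.995, 0.104, 0.001], [0.104, -0.995, -0.0], [0.001, 0.0, -1.0]]
ft_force: [0.6, 1.7, -1.2]
opening: 0.0519
```

```bash
python3 - <<'E'
from h import *
plan(st(-.096,-.03,.22),2.5)
E
```

```text
t 13.15 pos [ 0.6319 -0.0748  0.2211] shift frac [-0.2355 -0.1057  0.0036] turn frac [ 0.     -0.0001  0.0097] deg [ 0.  -0.   3.5] F [ 0.6  1.7 -1.2] q6 75.0
```

Call:
step_arm([
  [40, [-0.06, -0.03, 0], [0, 0, 0]],
  [40, [-0.12, -0.055, 0], [0, 0, 0]],
  [40, [-0.18, -0.08, 0], [0, 0, 0]],
  [40, [-0.22, -0.1, 0], [0, 0, 0]],
  [40, [-0.233, -0.105, 0], [0, 0, 0]],
])

```text
time_s: 13.78
eef_pos: [0.5589, -0.0504, 0.2204]
orientation: [[0.994, 0.105, 0.0], [0.105, -0.994, -0.0], [0.0, 0.0, -1.0]]
ft_force: [-0.4, -0.2, 0.9]
opening: 0.0518
```

Call:
step_arm([
  [40, [0, 0, 0], [0, 0, 0]],
  [40, [0, 0, 0], [0, 0, 0]],
  [40, [0, 0, 0], [0, 0, 0]],
  [40, [0, 0, 0], [0, 0, 0]],
  [40, [0, 0, 0], [0, 0, 0]],
])

```text
time_s: 14.4
eef_pos: [0.5598, -0.0507, 0.2204]
orientation: [[0.994, 0.105, -0.0], [0.105, -0.994, 0.0], [-0.0, -0.0, -1.0]]
ft_force: [-0.6, -0.7, -0.5]
opening: 0.0517
```

```bash
python3 - <<'E'
from h import *
plan(st(-.096,-.03,.22),2.5)
o=get_obs(); print(o["opening"],tost(o["eef_pos"]).round(4))
for n in("top","side","wrist"):
    f=grab_frame(n); im=f["frame"][:,:,::-1]
    if n!="wrist":
        y,x=(160,220) if n=="top" else(150,200); im=cv2.resize(im[y:y+180,x:x+240],None,fx=3.3,fy=3.3)
    cv2.imwrite(f"pics/k_{n}.png",im)
    np.savez(f"k_{n}.npz",**f)
E
```

```text
t 14.4 pos [ 0.5598 -0.0507  0.2204] shift frac [-0.0046 -0.0008  0.0013] turn frac [-0.      0.      0.0098] deg [-0.   0.   3.5] F [-0.6 -0.7 -0.5] q6 76.2
0.05171415450227087 [-0.0946 -0.0301  0.2204]
```

View pics/k_top.png

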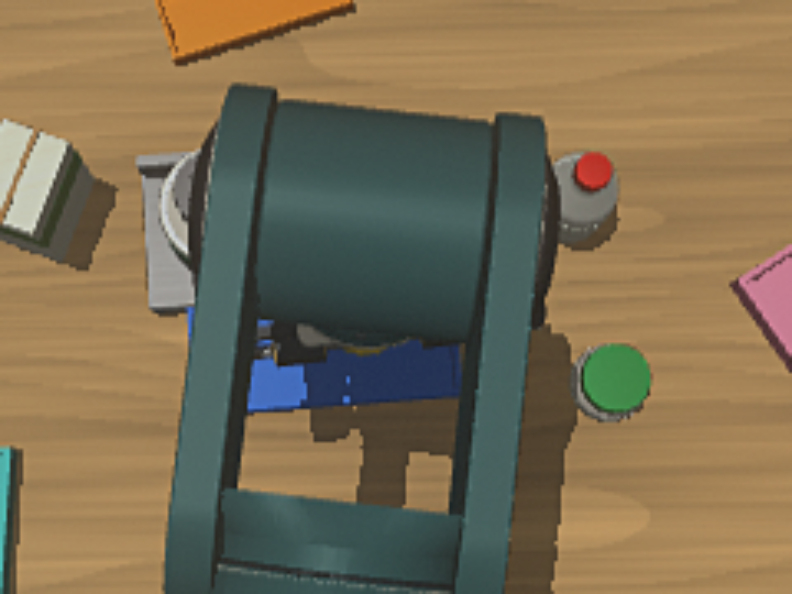

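View pics/k_side.png

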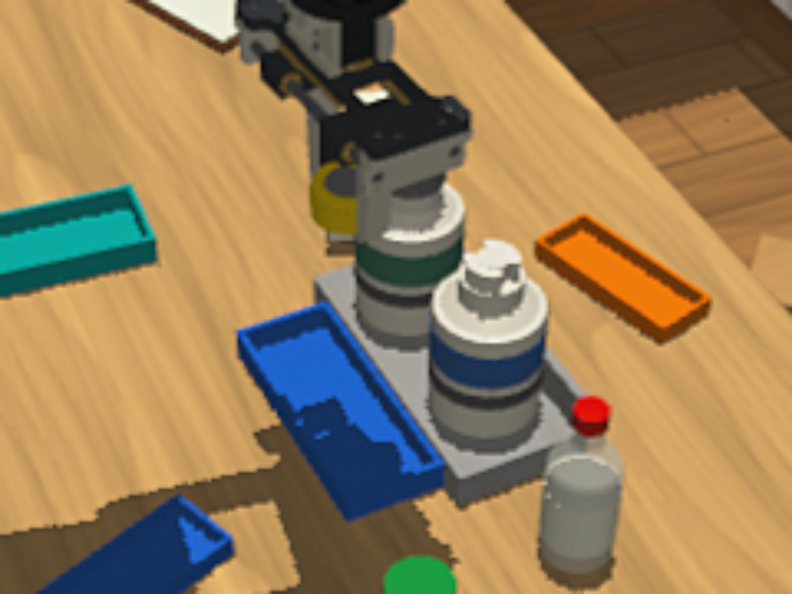

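View pics/k_wrist.png

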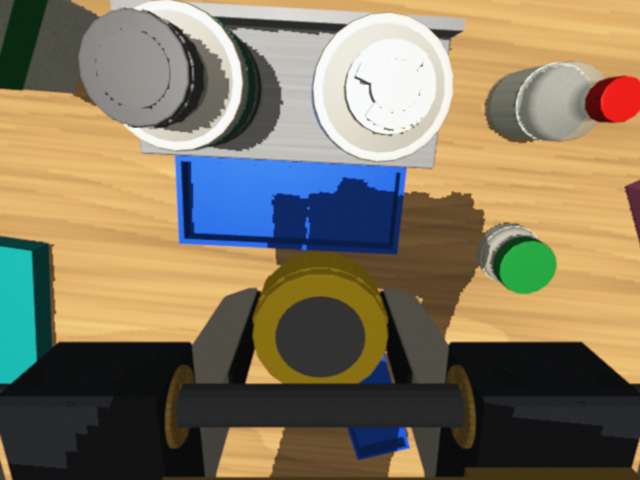

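The wrist view shows the cap held level at (320,325), a bare white neck at (390,85), the grey cap still on at (138,68), and the tray's far edge along the stand front, (178,157)–(405,167). I check the gap numerically.

```bash
python3 - <<'E'
from h import *
o=get_obs()
f=dict(np.load("k_wrist.npz"));c=cam(f,o)
for n,p,z in(("trayL",(178,157),.025),("trayR",(405,168),.025),("trayNR",(397,252),.025),("trayNL",(181,242),.025),("standL",(141,151),.03),("standR",(435,166),.03)):
    print(n,tost(onz(c,*p,z)).round(4))
T0=dict(np.load("a_top.npz"));
S=dict(np.load("k_side.npz"));S0=dict(np.load("a_side.npz"));F=dict(np.load("f_side.npz"))
def tr(f):
    h=hsv(f);m=(h[...,0]>105)&(h[...,0]<125)&(h[...,1]>150)&(h[...,2]>40)
    m[:240]=0
    b=max(blobs(m,800),key=lambda b:b[0]);return cv2.boundingRect(b[2].astype(np.uint8))
print(tr(S),tr(F))
E
```

```text
trayL [-0.0564  0.0931  0.025 ]
trayR [-0.0538 -0.102   0.025 ]
trayNR [-0.1303 -0.1039  0.025 ]
trayNL [-0.1328  0.0933  0.025 ]
standL [-0.0527  0.1224  0.03  ]
standR [-0.05   -0.1262  0.03  ]
(272, 241, 63, 66) (272, 241, 63, 67)
```

```bash
python3 - <<'E'
from h import *
f=dict(np.load("k_wrist.npz"))["frame"][:,:,::-1]
a=cv2.resize(f[135:190,130:230],(800,290),interpolation=cv2.INTER_NEAREST) if False else cv2.resize(f[138:183,130:230],None,fx=6,fy=6,interpolation=cv2.INTER_NEAREST)
b=cv2.resize(f[145:190,350:450],None,fx=6,fy=6,interpolation=cv2.INTER_NEAREST)
cv2.imwrite("pics/l.png",np.vstack([a,b]))
E
```

```text
(no output)
```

View pics/l.png

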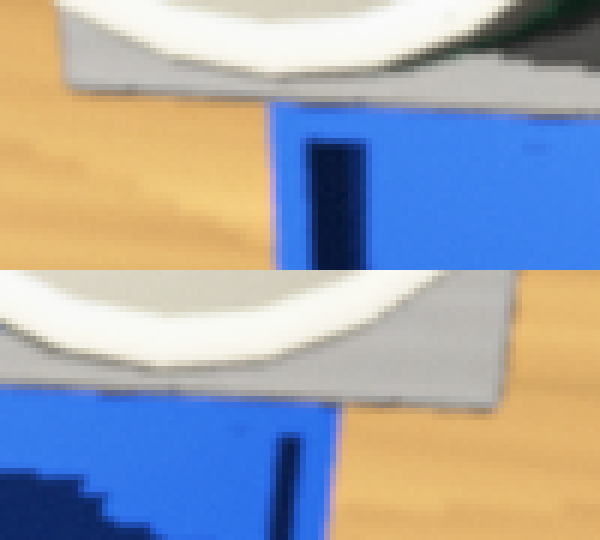

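At both ends the blue rim directly abuts the stand's edge with no table showing, at crop pixels (275,100) and (335,403). The cap is held still and level at z ≈ 0.22. I hand in.

```bash
python3 -c "
from workcell import job_done,get_obs
o=get_obs();print(o['opening'],o['eef_pos'],o['time_s'],o['qvel'])
print(job_done())"
```

```text
0.051742289179061596 [ 0.55972911 -0.05067551  0.22046284] 14.55 [ 0.0941754  -0.09052223  0.06526924 -0.03896974  0.05422094  0.0121885 ]
the job is handed in; nothing more can be done
None
```

I pushed the larger blue tray flush against the stand, turned the yellow cap free and lifted it off. It was handed in at 14.6 s, held over the tray; the hand-in gives no verdict.

- **Tray:** The push ended at about 34 N, well over the 10 to 15 N suggested, before I eased off. In the final wrist view the tray's rim abuts the stand's front edge at both ends with no table showing.
- **Cap:** I gripped the one on the right-hand (-y) canister. It turned freely in the first direction I tried. At about 90° the torque rose to 1.1 N m, which I took as the end stop. I backed off about 3° and it lifted off without resistance.
- **Final hold:** The cap is still and level, with 51.7 mm finger opening, about 0.22 m up and 30 mm to the -y side of the stand's centre line, above the tray.
- **Other objects:** The grey cap, carton, jar and bottle look undisturbed in the final pictures; I did not measure how far they moved.

One check disagreed a little: hand-picked wrist pixels put the tray's rim about 4 mm in front of the stand's front edge. The enlarged crop showed no gap and the top-view fit put the far edge within 2 mm of the front face, so I put that down to pixel error.

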